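# Find the free hatch cover of a bench well and push it open

### The arm

A 6-joint arm with a two-finger parallel gripper is mounted at the origin on a cart in front of the work surface, level with it; the furniture and walls round the work are solid. World frame = base frame: x ahead of the robot, y to its left, z up, the work surface at z = 0. Lengths are in mm, angles in rad, forces in N, time in s.
With the tool pointing down it reaches from about 275 to 1000 mm from the base axis. Payload 8.4 kg.
Tool frame: the origin (TCP) lies between the finger pads; the fingertips stand 22 mm ahead of it and the grasp point (between the pads) lies 3 mm ahead of it; z points along the fingers, y is the line along which they close (so a half turn about z gives the same grasp; the last joint's range is limited). The gripper opens to 85 mm and grips with 20 to 120 N. Pads are 22 mm wide; open, the fingers measure 114 mm over their backs; the gripper's body (76 mm by 85 mm) begins 54 mm behind the grasp point. The pads swing forward as they close: fully open they stand 13 mm farther back than shut.
Start: joints at [-1.113, 0.353, 1.633, -0, 1.155, -0.002], TCP at [277.355, -560.092, 253.281] pointing down, gripper open.
Joint ranges: [-2.63, 2.63], [-0.92, 2.1], [0.06, 2.66], [-1.3, 4.44], [0, 2.69], [-3.02, 3.02]. Speed limits (rad/s): [2.22, 2.22, 2.79, 3.14, 3.14, 3.14].

### API

Orientations are given as [roll, pitch, yaw] about the fixed x, y, z axes, in that order (R = Rz(yaw) Ry(pitch) Rx(roll)).
In Python, from rig import r, grab_frame gives the robot as it stands.
- The arm moves only by the shell command python3 -m inch 'ROWS' [FORCE]. ROWS is JSON, a list of rows, each a list of 7 numbers: the turn, a rotation vector about the tool's x, y, z as a fraction of full scale, then the shift along the tool's x, y, z as a fraction of full scale, then the closure, from 0 (fully open) to 1 (shut). In form: [[rx, ry, rz, dx, dy, dz, fingers], ...]. A call has 1 to 8 rows; each row shifts and turns the commanded pose from where the row before left it, along the tool's axes as they then stand; what a row does not reach is not made up. Full scale, the value 1, is 2.5 cm for a shift and pi rad for a turn. A row lasts 1/12 s, in which the tool goes at most 41.7 mm and 7.16 degrees, less where a joint would pass 70% of its speed; a pose out of reach is approached as far as the arm can. A call with a number of a shift or a turn outside -1 to 1 is refused whole. A call with a gripper value outside its range is refused whole. The fingers move at their own pace and stop on an object; FORCE is the grip in N (left out, the last holds). Time passes only in rows, so rows that do not move let the fingers close. It gives the time, the measured TCP pose, the force, the opening and the grip force at its end, in the units of the state.
- r.sense(): the state, without advancing time (a new reading comes with each control period).
- grab_frame(name): name is "scene" or "side" or "wrist"; returns a dict with "pixels" (420x560x3 uint8, red, green, blue), "z_map" (420x560 float32, mm along the optical axis (not along the pixel's ray), 0 where there is no reading), "vertical_fov" (degrees; the focal length in pixels is half the picture's height over the tangent of half this angle, whatever the lens; pixels are square), "cx", "cy" (the principal point, pixels), "cam_to_world" (4x4, takes a point from camera to world coordinates). Camera axes: x right, y down, z forward; pixel columns grow to the right and rows downward; lengths in mm; the calibration is good to about 2 mm. A picture is of the moment at which its call begins.
- r.sign_off(): hands the job in; it is judged then, once.
The state is a dict: "clock": time; "qpos": joint angles; "qvel": joint speeds; "joint_efforts": joint torques, N m; "eef_pos": TCP position; "tcp_rot": TCP orientation; "contact_force": force on the tool from outside, world axes, zero at the start; "wrist_torque": the same for the moment, N m; "opening": opening from 0.0 (shut) to 1.0 (fully open); "grasp_force": force on a finger pad.
Only numpy, scipy, OpenCV 4.12 (cv2) and the standard library are available. Lean on these libraries where they do the work, as an engineer would, in place of code of your own. Each camera call takes 0.05 s, during which the arm holds its last target. There are 200 camera calls.

### The job

Three of the four identical grey covers on the plywood well are packed from below. With a fingertip, press the black pads on the covers, without forcing those that stay firm, until you find the one that rocks; then push its near half down until that cover stands wide open, tipped past 45 degrees, and leave it so. Only press: do not pinch, pry or lift a cover, and leave the things lying on and around the well where they are.

Things in the scene. Friction and masses are not known exactly. Their poses are not given: they have to be found in the camera images.
- well: plywood box fixed on the bench, 190 deep (x) x 390 wide (y) x 90 mm high; its top holds four identical grey covers in a row, flush with it. Origin: centre of the underside; x away from the robot at yaw 0, z up. Cover centres at y = +120, +40, -40, -120 mm, 8 mm partitions between, 37 mm wide end lands. The cells below (floor 6 mm above the bench) are hidden
- cover_1 (a joint): tilt of the leftmost cover (140 x 68 x 9 mm) about pins along y at its mid-length: 0 = shut, flush; grows as the near half (towards the robot) goes down into the well; its stop is at 1.25 rad. Pressing the far half of a shut cover does nothing. A free cover needs about 2.5 N at its pad and stays where left; a packed one gives 3 mm at 7 N, then never over 0.2 rad
- cover_1_pad (a point): top centre of the black round pad (24 mm across, 1 mm high) on the near half of the leftmost cover, 45 mm from the pivot line and 5.5 mm above it, 25 mm from the near edge; moves with the cover. x: along the cover to its far edge, z: its upward normal. At 0.9 rad it is 37 mm lower and 13 mm farther on than when shut
- cover_2 (a joint): tilt of the second from the left cover (140 x 68 x 9 mm) about pins along y at its mid-length: 0 = shut, flush; grows as the near half (towards the robot) goes down into the well; its stop is at 1.25 rad. Pressing the far half of a shut cover does nothing. A free cover needs about 2.5 N at its pad and stays where left; a packed one gives 3 mm at 7 N, then never over 0.2 rad
- cover_2_pad (a point): top centre of the black round pad (24 mm across, 1 mm high) on the near half of the second from the left cover, 45 mm from the pivot line and 5.5 mm above it, 25 mm from the near edge; moves with the cover. x: along the cover to its far edge, z: its upward normal. At 0.9 rad it is 37 mm lower and 13 mm farther on than when shut
- cover_3 (a joint): tilt of the third from the left cover (140 x 68 x 9 mm) about pins along y at its mid-length: 0 = shut, flush; grows as the near half (towards the robot) goes down into the well; its stop is at 1.25 rad. Pressing the far half of a shut cover does nothing. A free cover needs about 2.5 N at its pad and stays where left; a packed one gives 3 mm at 7 N, then never over 0.2 rad
- cover_3_pad (a point): top centre of the black round pad (24 mm across, 1 mm high) on the near half of the third from the left cover, 45 mm from the pivot line and 5.5 mm above it, 25 mm from the near edge; moves with the cover. x: along the cover to its far edge, z: its upward normal. At 0.9 rad it is 37 mm lower and 13 mm farther on than when shut
- cover_4 (a joint): tilt of the rightmost cover (140 x 68 x 9 mm) about pins along y at its mid-length: 0 = shut, flush; grows as the near half (towards the robot) goes down into the well; its stop is at 1.25 rad. Pressing the far half of a shut cover does nothing. A free cover needs about 2.5 N at its pad and stays where left; a packed one gives 3 mm at 7 N, then never over 0.2 rad
- cover_4_pad (a point): top centre of the black round pad (24 mm across, 1 mm high) on the near half of the rightmost cover, 45 mm from the pivot line and 5.5 mm above it, 25 mm from the near edge; moves with the cover. x: along the cover to its far edge, z: its upward normal. At 0.9 rad it is 37 mm lower and 13 mm farther on than when shut
- cutter: yellow snap-off cutter, 22x156x19 mm, lying on the well's left end land (top 90 mm above the table), lengthwise along x of the well; loose, a bystander. Origin: centre of its underside
- eraser: white and blue eraser, 21x46x13 mm, on the well's right end land; loose, a bystander. Origin: centre of its underside
- tape_measure: dark pocket tape measure, 60x74x28 mm, on the table to the right of the well; loose, a bystander. Origin: centre of its underside
- sanding_block: cork sanding block, 96x63x30 mm, on the table to the left of the well; loose, a bystander. Origin: centre of its underside
- screwdriver: screwdriver with a red ball grip, 34x160x32 mm, on the table behind the well; loose, a bystander. Origin: centre of its underside

How it is judged (in metres and radians):
On the way:
1. a cover rocks under the pressing fingers (contact force between the fingers and well above 0.5 N and value of joint any of cover_1, cover_2, cover_3, cover_4 above 0.3 rad), for 0.1 s.
At the end, for the whole second after the job is handed in: The one free cover is tipped at least 0.75 rad (its stop is at 1.25) and at rest, and every loose thing is within 20 mm of where it was (value of joint any of cover_1, cover_2, cover_3, cover_4 above 0.75 rad and velocity of joint cover_1 between -0.05 and 0.05 rad/s and velocity of joint cover_2 between -0.05 and 0.05 rad/s and velocity of joint cover_3 between -0.05 and 0.05 rad/s and velocity of joint cover_4 between -0.05 and 0.05 rad/s and distance of each of cutter, eraser, tape_measure, sanding_block, screwdriver from where it was at the start of the episode below 0.02 m); the robot touches nothing.
It fails at once if a cover or the well is pushed with more than 80 N (contact force between the fingers and well above 80 N).
It fails at once if a cover is pinched, pried or lifted ((contact force between the fingers and well above 1 N and value of joint cover_1 above 0.1 rad and x of the grasp point in the frame of cover_1_pad between -0.03 and 0.15 m and y of the grasp point in the frame of cover_1_pad between -0.04 and 0.04 m and z of the grasp point in the frame of cover_1_pad below 0 m) or (contact force between the fingers and well above 1 N and value of joint cover_2 above 0.1 rad and x of the grasp point in the frame of cover_2_pad between -0.03 and 0.15 m and y of the grasp point in the frame of cover_2_pad between -0.04 and 0.04 m and z of the grasp point in the frame of cover_2_pad below 0 m) or (contact force between the fingers and well above 1 N and value of joint cover_3 above 0.1 rad and x of the grasp point in the frame of cover_3_pad between -0.03 and 0.15 m and y of the grasp point in the frame of cover_3_pad between -0.04 and 0.04 m and z of the grasp point in the frame of cover_3_pad below 0 m) or (contact force between the fingers and well above 1 N and value of joint cover_4 above 0.1 rad and x of the grasp point in the frame of cover_4_pad between -0.03 and 0.15 m and y of the grasp point in the frame of cover_4_pad between -0.04 and 0.04 m and z of the grasp point in the frame of cover_4_pad below 0 m)).
It fails at once if a bystander is pushed or carried more than 20 mm (distance of any of cutter, eraser, tape_measure, sanding_block, screwdriver from where it was at the start of the episode above 0.02 m).
It also fails if it takes over 45 s, if anything falls off the work surface, if the arm or the gripper's body presses on something with over 40 N, if the wrist force passes 120 N, or if a joint passes its speed limit or range.

## Working session

There is one attempt and no reset: what is moved stays moved. The work goes in short steps, Python scripts to look and compute and a shell command to move; the robot and the scene stay as the last step left them, time stands still between calls to the robot, and variables do not carry over. Pictures are saved under pics/ and viewed, at most 10 in all, crops included, and the job is handed in when it is done.

```bash
mkdir -p pics; cat > h.py <<'E'
import numpy as np,cv2
from rig import r,grab_frame
def shot(n,f):
    g=grab_frame(n); cv2.imwrite(f'pics/{f}.png',g['pixels'][:,:,::-1]); np.savez(f'pics/{f}.npz',**g); return g
def pt(f,u,v):
    g=np.load(f'pics/{f}.npz'); fl=210/np.tan(np.radians(g['vertical_fov'])/2)
    z=np.median(g['z_map'][v-1:v+2,u-1:u+2]); p=[(u-g['cx'])/fl*z,(v-g['cy'])/fl*z,z,1]
    return np.round((g['cam_to_world']@p)[:3],1)
E
python3 - <<'E'
from h import *
shot('scene','s1');shot('side','d1')
print(r.sense())
E
```

```text
{'clock': 0.1, 'qpos': array([-1.11342363e+00,  3.53588559e-01,  1.63406053e+00, -2.31786596e-05,
        1.15522018e+00, -2.40531983e-03]), 'qvel': array([-8.29681068e-04,  4.83368000e-04, -3.89572210e-04,  7.69669449e-04,
        2.00950869e-03,  4.87817616e-05]), 'joint_efforts': array([-1.22544745e-03, -6.06358480e+01, -3.42820251e+01, -6.13852512e-05,
        4.03786704e-03, -3.70912005e-05]), 'eef_pos': array([ 277.15427999, -559.73339216,  252.63037861]), 'tcp_rot': array([-3.14031600e+00,  1.81231049e-05,  4.59787397e-01]), 'contact_force': array([0.84974486, 0.56831483, 0.44249652]), 'wrist_torque': array([0.01942464, 0.03925132, 0.01095363]), 'grasp_force': 0.0, 'opening': 0.998251298613621}
```

View pics/s1.png

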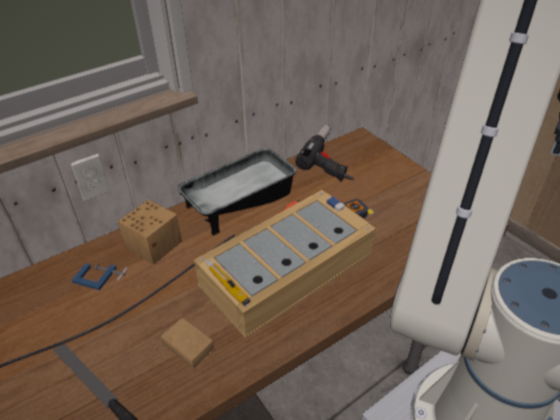

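The scene shows the well with pads at about (258,280), (286,262), (313,246) and (339,231). The cutter is at the left end, and the eraser and tape measure are at the right end.

```bash
python3 - <<'E'
from h import *
P=[pt('s1',u,v) for u,v in [(258,280),(286,262),(313,246),(339,231)]]
for p in P: print(p)
d=P[0]-P[3]; print('yaw',np.arctan2(-d[0],d[1]),np.linalg.norm(d))
for uv in [(230,285),(335,203),(357,208),(187,340),(292,205)]: print(uv,pt('s1',*uv))
E
```

```text
[472.9 168.   90.4]
[477.3  88.9  91.3]
[480.5   8.5  89.6]
[480.7 -71.4  90.4]
yaw 0.032569932012127815 239.52703396485333
(230, 285) [485.3 229.8 106.7]
(335, 203) [ 553.1 -121.8  102.3]
(357, 208) [ 564.9 -216.5   27.1]
(187, 340) [473.6 349.8  29.5]
(292, 205) [677.9 -84.2  30.3]
```

```bash
python3 -m inch '[[0,0,0.034,0,0,0,1],[0,0,0.034,0,0,0,1],[0,0,0.034,0,0,0,1],[0,0,0.034,0,0,0,1],[0,0,0,0.45,-1,0,1],[0,0,0,0.45,-1,0,1],[0,0,0,0.45,-1,0,1],[0,0,0,0.45,-1,0,1]]' 20
python3 -m inch '[[0,0,0,0.45,-1,0,1],[0,0,0,0.45,-1,0,1],[0,0,0,0.45,-1,0,1],[0,0,0,0.45,-1,0,1],[0,0,0,0.45,-1,0,1],[0,0,0,0.45,-1,0,1],[0,0,0,0.45,-1,0,1],[0,0,0,0.45,-1,0,1]]'
```

```text
clock: 0.77
eef_pos: [319.1, -457.4, 252.8]
tcp_rot: [-3.141, 0.0, 0.032]
contact_force: [0.1, -0.6, 0.6]
opening: -0.002
grasp_force: 0.0
clock: 1.43
eef_pos: [402.6, -254.5, 253.1]
tcp_rot: [-3.141, 0.0, 0.032]
contact_force: [0.9, -0.2, -1.7]
opening: 0.001
grasp_force: 0.0
```

```bash
python3 -m inch '[[0,0,0,0.42,-0.9,0,1],[0,0,0,0.42,-0.9,0,1],[0,0,0,0.42,-0.9,0,1],[0,0,0,0.42,-0.9,0,1],[0,0,0,0.42,-0.9,0,1],[0,0,0,0.42,-0.9,0,1],[0,0,0,0.42,-0.9,0,1],[0,0,0,0.42,-0.9,0,1]]'
python3 -m inch '[[0,0,0,0,0,1,1],[0,0,0,0,0,1,1],[0,0,0,0,0,1,1],[0,0,0,0,0,1,1],[0,0,0,0,0,0.9,1],[0,0,0,0,0,0,1],[0,0,0,0,0,0,1]]'
python3 - <<'E'
from h import *
shot('side','d2')
E
```

```text
clock: 2.1
eef_pos: [480.7, -72.0, 253.1]
tcp_rot: [-3.142, 0.0, 0.033]
contact_force: [-0.1, -0.3, -0.1]
opening: -0.003
grasp_force: 0.0
clock: 2.68
eef_pos: [479.7, -73.1, 130.1]
tcp_rot: [-3.141, 0.003, 0.033]
contact_force: [0.6, -0.3, 0.3]
opening: 0.004
grasp_force: 0.0
```

View pics/d2.png

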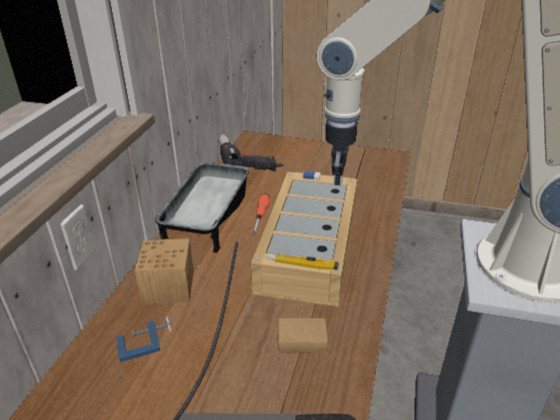

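The side view shows the shut fingers just above the rightmost pad, near (337,188). I'll descend from here.

```bash
python3 -m inch '[[0,0,0,0,0,0.3,1],[0,0,0,0,0,0.28,1],[0,0,0,0,0,0,1]]'
for i in 1 2 3; do python3 -m inch '[[0,0,0,0,0,0.06,1],[0,0,0,0,0,0,1],[0,0,0,0,0,0,1]]' | grep -E 'pos|contact'; done
```

```text
clock: 2.98
eef_pos: [480.5, -73.2, 115.9]
tcp_rot: [3.142, 0.0, 0.033]
contact_force: [-0.3, 0.1, 0.0]
opening: -0.002
grasp_force: 0.0
eef_pos: [480.8, -73.3, 115.0]
contact_force: [0.2, -0.3, 0.4]
eef_pos: [480.6, -73.2, 113.3]
contact_force: [0.5, 0.5, -0.5]
eef_pos: [480.6, -73.2, 111.8]
contact_force: [-1.9, -0.5, 2.5]
```

```bash

for i in 1 2 ; do python3 -m inch '[[0,0,0,0,0,0.06,1],[0,0,0,0,0,0,1],[0,0,0,0,0,0,1]]' | grep -E 'pos|contact'; done
```

```text
eef_pos: [480.5, -73.2, 110.6]
contact_force: [-3.1, -0.7, 7.3]
eef_pos: [480.5, -73.3, 109.4]
contact_force: [-3.9, -0.2, 12.6]
```

Cover 4 is firm: the force climbs past 12 N. I'll lift and go to cover 3.

```bash
python3 -m inch '[[0,0,0,0,0,-0.6,1],[0,0,0,0.01,-0.8,0,1],[0,0,0,0.01,-0.8,0,1],[0,0,0,0.01,-0.8,0,1],[0,0,0,0.01,-0.8,0,1],[0,0,0,0,0,0.3,1],[0,0,0,0,0,0,1],[0,0,0,0,0,0,1]]'| grep -E 'pos|contact'
for i in 1 2 3 4 ; do python3 -m inch '[[0,0,0,0,0,0.06,1],[0,0,0,0,0,0,1],[0,0,0,0,0,0,1]]' | grep -E 'pos|contact'; done
```

```text
eef_pos: [478.6, 6.5, 115.8]
contact_force: [-0.3, -0.5, -0.5]
eef_pos: [479.1, 6.2, 114.8]
contact_force: [-1.0, -0.5, -0.2]
eef_pos: [479.0, 6.6, 113.3]
contact_force: [0.9, -0.4, 0.2]
eef_pos: [479.0, 6.7, 111.8]
contact_force: [-0.9, -1.2, 2.2]
eef_pos: [478.9, 6.7, 110.6]
contact_force: [-3.3, -1.8, 7.9]
```

Cover 3 has the same firm profile. On to cover 2.

```bash
python3 -m inch '[[0,0,0,0,0,-0.6,1],[0,0,0,0,-0.8,0,1],[0,0,0,0,-0.8,0,1],[0,0,0,0,-0.8,0,1],[0,0,0,0,-0.8,0,1],[0,0,0,0,0,0.36,1],[0,0,0,0,0,0,1],[0,0,0,0,0,0,1]]'| grep -E 'pos|contact'
for i in 1 2 3 ; do python3 -m inch '[[0,0,0,0,0,0.06,1],[0,0,0,0,0,0,1],[0,0,0,0,0,0,1]]' | grep -E 'pos|contact'; done
```

```text
eef_pos: [475.8, 86.4, 115.7]
contact_force: [-0.4, 0.6, -0.7]
eef_pos: [476.5, 86.1, 114.8]
contact_force: [-0.2, 0.2, 0.2]
eef_pos: [476.4, 86.5, 113.3]
contact_force: [0.3, -0.1, -0.1]
eef_pos: [476.4, 86.6, 111.8]
contact_force: [-1.3, -2.0, 2.4]
```

```bash

for i in 1 2 ; do python3 -m inch '[[0,0,0,0,0,0.06,1],[0,0,0,0,0,0,1],[0,0,0,0,0,0,1]]' | grep -E 'pos|contact'; done
```

```text
eef_pos: [476.3, 86.6, 110.6]
contact_force: [-2.2, -2.4, 8.9]
eef_pos: [476.3, 86.6, 109.4]
contact_force: [-5.0, -2.4, 13.4]
```

Cover 2 is firm as well. Now cover 1.

```bash
python3 -m inch '[[0,0,0,0,0,-0.6,1],[0,0,0,0,-0.8,0,1],[0,0,0,0,-0.8,0,1],[0,0,0,0,-0.8,0,1],[0,0,0,0,-0.8,0,1],[0,0,0,0,0,0.36,1],[0,0,0,0,0,0,1],[0,0,0,0,0,0,1]]'| grep -E 'pos|contact'
for i in 1 2 3 4 5; do python3 -m inch '[[0,0,0,0,0,0.06,1],[0,0,0,0,0,0,1],[0,0,0,0,0,0,1]]' | grep -E 'pos|contact'; done
```

```text
eef_pos: [473.1, 166.2, 114.1]
contact_force: [-0.3, -0.9, -0.6]
eef_pos: [473.9, 166.1, 113.3]
contact_force: [-0.0, 0.3, -0.2]
eef_pos: [473.9, 166.5, 111.8]
contact_force: [0.8, -0.6, 0.4]
eef_pos: [473.8, 166.7, 110.2]
contact_force: [0.4, 0.2, 1.2]
eef_pos: [473.8, 166.7, 108.7]
contact_force: [-0.5, -1.5, -0.1]
eef_pos: [473.8, 166.7, 107.2]
contact_force: [0.1, -0.8, 0.2]
```

Cover 1 gives way with almost no force, so it is the free one. I'll push it down and slightly forward.

```bash
python3 -m inch '[[0,0,0,0.01,0,0.12,1],[0,0,0,0.01,0,0.12,1],[0,0,0,0.02,0,0.12,1],[0,0,0,0.02,0,0.12,1],[0,0,0,0.02,0,0.12,1],[0,0,0,0.02,0,0.12,1]]'| grep -E 'pos|contact'
python3 -m inch '[[0,0,0,0.02,0,0.12,1],[0,0,0,0.02,0,0.12,1],[0,0,0,0.02,0,0.12,1],[0,0,0,0.02,0,0.12,1],[0,0,0,0,0,0,1],[0,0,0,0,0,0,1]]'| grep -E 'pos|contact'
python3 - <<'E'
from h import *
shot('side','d3')
E
```

```text
eef_pos: [476.9, 167.0, 89.1]
contact_force: [0.2, 0.8, 2.4]
eef_pos: [477.9, 166.7, 76.8]
contact_force: [0.8, -0.5, -0.6]
```

View pics/d3.png

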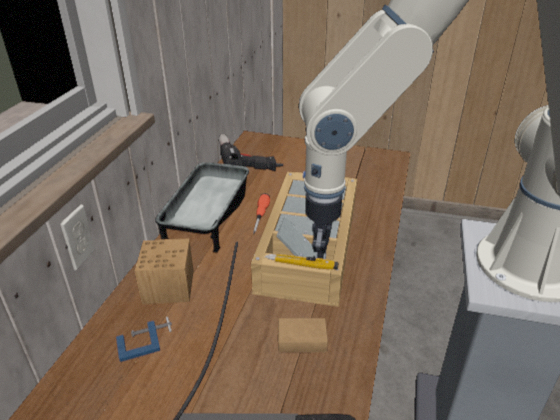

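The cover is tipped with its far edge raised near (290,235), and the cutter hasn't moved. I'll push a little more, then retreat back and up.

```bash
python3 -m inch '[[0,0,0,0.04,0,0.12,1],[0,0,0,0.04,0,0.12,1],[0,0,0,0.04,0,0.06,1],[0,0,0,0,0,0,1],[0,0,0,0,0,0,1]]'| grep -E 'pos|contact'
python3 -m inch '[[0,0,0,-0.12,0,0,1],[0,0,0,-0.12,0,-0.3,1],[0,0,0,0,0,-1,1],[0,0,0,0,0,-1,1],[0,0,0,0,0,-1,1],[0,0,0,0,0,-1,1],[0,0,0,0,0,-1,1],[0,0,0,0,0,-1,1]]'| grep -E 'pos|contact'
python3 -m inch '[[0,0,0,-1,0,-0.5,1],[0,0,0,-1,0,0,1],[0,0,0,-1,0,0,1],[0,0,0,0,0,0,1],[0,0,0,0,0,0,1]]'
python3 - <<'E'
from h import *
shot('scene','s4')
g=shot('side','d4'); cv2.imwrite('pics/c4.png',cv2.resize(g['pixels'][160:310,230:380,::-1],None,fx=3.6,fy=3.6,interpolation=2))
E
```

```text
eef_pos: [481.3, 166.9, 69.5]
contact_force: [0.8, 0.4, 1.1]
eef_pos: [474.6, 166.6, 229.1]
contact_force: [0.3, -0.2, 0.1]
clock: 12.28
eef_pos: [399.3, 164.2, 240.4]
tcp_rot: [-3.141, -0.001, 0.033]
contact_force: [0.6, 0.6, -0.2]
opening: 0.001
grasp_force: 0.0
```

View pics/c4.png

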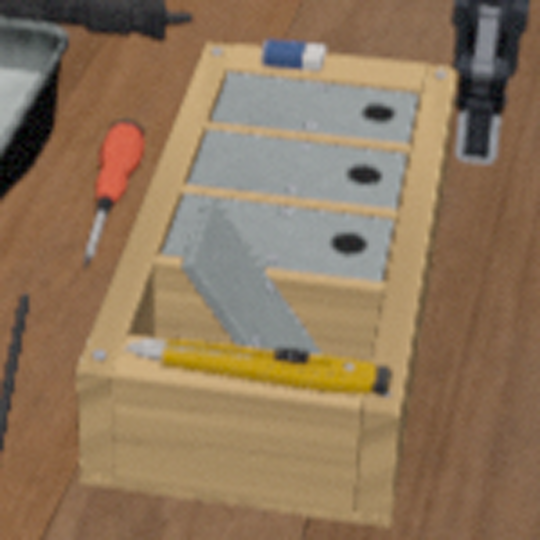

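View pics/s4.png

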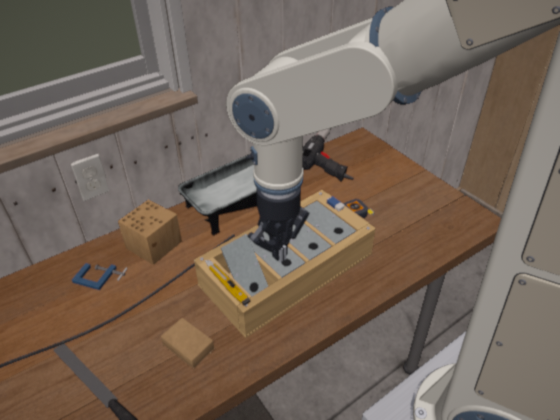

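The cover stands open in the crop, with its raised far end at about (210,210). The cutter, eraser, tape measure and screwdriver are where they were. I'll check the angle from depth.

```bash
python3 - <<'E'
from h import *
a=[pt('d4',int(230+u/3.6),int(160+v/3.6)) for u,v in [(215,235),(230,265),(250,300),(265,320)]]
print(a); d=a[0]-a[-1]; print(np.arctan2(d[2],np.hypot(d[0],d[1])), np.arctan2(d[2],d[0]))
E
```

```text
[array([548.9, 165.5, 139.6]), array([538.7, 171.1, 124.1]), array([524.7, 172.7, 100.6]), array([515.5, 172.7,  88.5])]
0.9814324407969924 0.9918802518995862
```

The depth readings give a tilt of about 0.99 rad, well past 0.75, and the arm is clear.

```bash
python3 -c "
from rig import r
print(r.sign_off())"
```

```text
the job is handed in; nothing more can be done
None
```

The leftmost cover (cover_1) was the free one: it now stands open at about 0.99 rad by the depth camera, the other three stayed firm at 8–13 N, the bystanders look unmoved in the pictures, and the job is handed in (no verdict was returned).

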